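Pin the keeper bar over the tube rack

ROBOT

A 6-joint arm with a two-finger parallel gripper is mounted at the origin on a cart in front of the work surface, level with it; the furniture and walls round the work are solid. World frame = base frame: x ahead of the robot, y to its left, z up, the work surface at z = 0. Lengths are in m, angles in rad, forces in N, time in s.
With the tool pointing down it reaches from about 0.425 to 0.95 m from the base axis. Payload 3.5 kg.
Tool frame: the origin (TCP) lies at the very end of the fingers, on their centre line; the grasp point (between the pads) lies 19 mm behind it; z points along the fingers, y is the line along which they close (so a half turn about z gives the same grasp; the last joint's range is limited). The gripper opens to 85 mm and grips with 20 to 120 N. Pads are 22 mm wide; open, the fingers measure 114 mm over their backs; the gripper's body (76 mm by 85 mm) begins 54 mm behind the grasp point. The pads swing forward as they close: fully open they stand 13 mm farther back than shut.
Start: joints at [-1.426, 0.286, 1.577, -0, 1.279, -0.15], TCP at [0.196, -0.646, 0.231] pointing down, gripper open.
Joint ranges: [-2.77, 2.77], [-0.9, 2.22], [0.21, 2.48], [-1.53, 4.67], [0.24, 2.81], [-2.84, 2.84]. Speed limits (rad/s): [2.79, 2.79, 3.14, 3.14, 3.14, 3.14].

INTERFACE

Orientations are given as a unit quaternion [x, y, z, w].
In Python, from plant import ctrl gives the robot as it stands.
- The arm moves only by the shell command python3 inch.py 'ROWS' [FORCE]. ROWS is a JSON list of rows, 1 to 10 of them, each an object with the fields dx, dy, dz (the shift in units of 50 mm), rx, ry, rz (a rotation vector in units of 0.1 rad), finger_gap (the opening from 0.0 (shut) to 1.0 (fully open)); a field left out counts as zero (the opening has to be given); each row is the pose to reach, as a shift and turn from the pose commanded when the command began, along the tool's axes at that moment; what a row does not reach only later rows make up. A row lasts 1/8 s, in which the tool goes at most 0.0625 m and 0.188 rad, less where a joint would pass 70% of its speed; a pose out of reach is approached as far as the arm can. The fingers move at their own pace and stop on an object; FORCE is the grip in N (left out, the last holds). Time passes only in rows, so rows that do not move let the fingers close. It prints the time, the measured TCP pose, the force, the opening and the grip force at its end. Input that does not fit is refused with a message, and nothing moves.
- ctrl.get_state(): the state, without advancing time (a new reading comes with each control period).
- ctrl.read_camera(name): name is "scene" or "top" or "wrist"; returns a dict with "pixels" (400x640x3 uint8, red, green, blue), "camera_matrix" (3x3 intrinsics, pixels), "xyz" and "orientation" of the camera in the world. Camera axes: x right, y down, z forward; pixel columns grow to the right and rows downward; lengths in m; the calibration is good to about 2 mm. A picture is of the moment at which its call begins. There is no depth.
- ctrl.sign_off(): hands the job in; it is judged then, once.
The state is a dict: "time": time; "qpos": joint angles; "dq": joint speeds; "joint_efforts": joint torques, N m; "eef_pos": TCP position; "tcp_rot": TCP orientation; "contact_force": force on the tool from outside, world axes, zero at the start; "wrist_torque": the same for the moment, N m; "opening": opening from 0.0 (shut) to 1.0 (fully open); "finger_force": force on a finger pad.
Only numpy, scipy, OpenCV 4.12 (cv2) and the standard library are available. Lean on these libraries where they do the work, as an engineer would, in place of code of your own. Each camera call takes 0.05 s, during which the arm holds its last target. There are 200 camera calls.

TASK

Lock the green tube rack onto the sloping stand: swing the steel keeper bar up over its highest point and down across the rack until its eye lies fully home between the two ears of the blue yoke, then take the red-headed locking pin out of its grey holder and push it through both ears and the eye until its collar sits on the upper ear. Leave the bar pinned, and do not push the stand's neighbours, the brown bottle and the blue-capped jar, about.

Things in the scene. Friction and masses are not known exactly. Their poses are not given: they have to be found in the camera images.
- stand: Fixed sloping stand, grey base 200 x 250 mm, origin on the bench under its centre; x to its high rear, y left, z up. Its white deck (200 x 250 mm, centre 85 mm above the origin) slopes 0.52 rad (30 deg), low edge at -x: deck normal (-0.497, 0, 0.868). Deck axes: x up the slope, y left, z normal. A green tube rack 66 x 129 x 32 mm is fixed on it, under the closed bar
- yoke_mouth (a point): Mouth of the hole in the blue yoke's upper ear, on its top face, 55 mm above the deck; deck axes, z = pin axis. Two ears 40 x 40 x 8 mm, top faces 55 and 33 mm above the deck, holes 17 mm, mouth chamfered 3 mm; the 14 mm gap between them is closed only by a web on the -x side. 25 mm free under the lower ear
- bar_pivot (a point): Point on the keeper bar's hinge axis (= deck normal) at the bar's mid thickness, 41 mm above the deck, at the deck's right; deck axes. It lies 170 mm from the yoke's hole axis along -y of the deck. The bar swings parallel to the deck
- keeper_bar (a joint): Angle of the steel bar, rad: 0 = closed on its stop, eye in line with the yoke's holes; 2.15 = open stop. At angle a it points from the pivot along (sin a, cos a) in deck x, y. It balances at 1.57, falls to the open stop above that, and below that sinks, damped, to the closed stop and stays. Pivot to eye 170 mm, 22 wide, 8 thick, underside 37 mm above the deck; eye ring 36 mm, hole 19
- bar_knob (a point): Middle of the bar's round black knob, 22 mm across, standing along the deck's normal, 95 mm from the hinge axis; 69 mm above the deck (knob from 53 to 85 mm, bar's top face at 45 mm). Axes turn with the bar: y from pivot to eye, z the deck normal
- lock_pin: Loose 100 g locking pin, upright in a hole of its holder. Origin: centre of the collar's underside; z along the pin to the head. Below: steel shaft 13 mm across, 48 mm long, last 10 mm tapered to 5 mm. Above: collar 28 mm across, 5 mm thick, then a round red head 22 mm across from 5 to 42 mm above the origin, with a 3 mm button on top
- pin_holder: Fixed grey holder block 50 (x) x 100 (y) x 55 (z) mm, origin under its centre, with two 21 mm holes through it, 24 mm either side of its centre in y; the pin stands in one, its collar resting on the top
- buffer_jar: Bystander: loose white jar with blue cap, 66 mm across, 90 mm tall, origin under its centre
- amber_bottle: Bystander: loose brown bottle with black cap, 56 mm across, 108 mm tall, origin under its centre

How it is judged:
On the way, in this order (a step that is already met when the one before it is completed fails the run):
1. the keeper bar lies home in the yoke (value of joint keeper_bar below 0.05 rad), for 0.2 s.
2. the pin's shaft is through both ears and the eye (value of joint keeper_bar below 0.05 rad and z of lock_pin in the frame of yoke_mouth below 0.008 m and distance between lock_pin and yoke_mouth below 0.01 m and angle between the z axis of lock_pin and the z axis of yoke_mouth, either way round below 0.2 rad), for 0.2 s.
At the end, for the whole second after the job is handed in: The keeper bar is within 0.05 rad of closed, and the pin stands at rest through both ears and the eye: collar underside within 4 mm of the upper ear's top face and its centre within 6 mm of the hole's mouth, pin axis within 0.15 rad of the hole's axis (value of joint keeper_bar below 0.05 rad and z of lock_pin in the frame of yoke_mouth below 0.004 m and distance between lock_pin and yoke_mouth below 0.006 m and angle between the z axis of lock_pin and the z axis of yoke_mouth, either way round below 0.15 rad and linear speed of lock_pin below 0.02 m/s); the robot touches nothing.
It fails at once if the blue-capped jar is pushed more than 40 mm or tipped (distance of buffer_jar from where it was at the start of the episode above 0.04 m or angle between buffer_jar's own z axis and vertical above 0.5 rad).
It fails at once if the brown bottle is pushed more than 40 mm or tipped (distance of amber_bottle from where it was at the start of the episode above 0.04 m or angle between amber_bottle's own z axis and vertical above 0.5 rad).
It also fails if it takes over 54 s, if anything falls off the work surface, if the arm or the gripper's body presses on something with over 40 N, if the wrist force passes 120 N, or if a joint passes its speed limit or range.

## Working session

There is one attempt and no reset: what is moved stays moved. The work goes in short steps, Python scripts to look and compute and a shell command to move; the robot and the scene stay as the last step left them, time stands still between calls to the robot, and variables do not carry over. Pictures are saved under pics/ and viewed, at most 10 in all, crops included, and the job is handed in when it is done.

```bash
ls; mkdir -p pics; python3 - <<'E'
from plant import ctrl
import cv2,numpy as np
s=ctrl.get_state();print({k:np.round(v,3) for k,v in s.items()})
for n in ("scene","top"):
    c=ctrl.read_camera(n);cv2.imwrite(f"pics/{n}0.png",c["pixels"][:,:,::-1]);print(n,c["camera_matrix"],c["xyz"],c["orientation"])
    np.savez(f"{n}0.npz",**c)
E
```

```text
inch.py
pics
plant.py
  5 inch.py
  3 plant.py
  8 total
{'time': np.float64(0.0), 'qpos': array([-1.426,  0.287,  1.578, -0.   ,  1.279, -0.15 ]), 'dq': array([ 0.001,  0.001, -0.001, -0.   ,  0.   , -0.   ]), 'joint_efforts': array([-0.0000e+00, -4.0598e+01, -2.9263e+01, -0.0000e+00,  6.0000e-03,
        0.0000e+00]), 'eef_pos': array([ 0.196, -0.645,  0.23 ]), 'tcp_rot': array([ 0.989,  0.147, -0.   , -0.001]), 'contact_force': array([0.603, 0.156, 0.372]), 'wrist_torque': array([-0.01 ,  0.037, -0.007]), 'finger_force': np.float64(0.0), 'opening': np.float64(1.003)}
scene [[391.74551922   0.         317.42746871]
 [  0.         391.74551922 198.22475315]
 [  0.           0.           1.        ]] [-0.15420226  0.88908387  0.68669144] [-0.27534932  0.81173973 -0.48527741  0.17253173]
top [[437.86343833   0.         321.96113043]
 [  0.         437.86343833 199.85006747]
 [  0.           0.           1.        ]] [0.19711635 0.07012042 1.59161452] [-0.66261318  0.74181808 -0.07496264  0.07092462]
```
View pics/scene0.png

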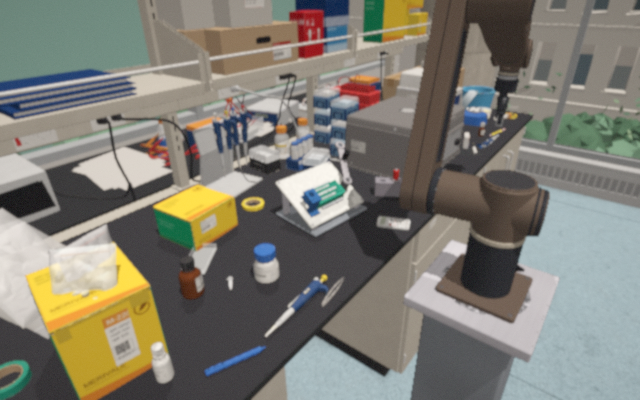

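View pics/top0.png

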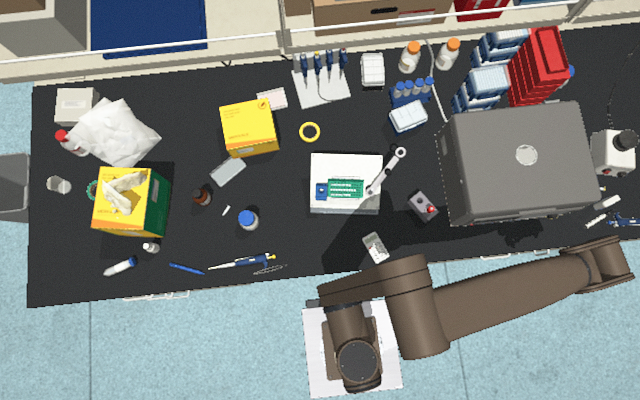

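The scene view shows the stand centred near (320,200), the bar reaching up and right to (345,150), the bottle at (190,278) and the jar at (265,262). In the top view the blue yoke is at about (321,191), the bar pivot at (371,190), the eye at (401,152), the pin at (430,209), the jar at (249,219) and the bottle at (202,197).

```bash
cat > h.py <<'E'
import numpy as np,cv2
from scipy.spatial.transform import Rotation as R
def ray(c,u,v):
    d=R.from_quat(c["orientation"]).as_matrix()@np.linalg.inv(c["camera_matrix"])@np.array([u,v,1.]);return np.array(c["xyz"]),d/np.linalg.norm(d)
def onz(c,u,v,z):
    o,d=ray(c,u,v);return o+d*(z-o[2])/d[2]
def onplane(c,u,v,p,n):
    o,d=ray(c,u,v);return o+d*((p-o)@n)/(d@n)
def proj(c,p):
    q=R.from_quat(c["orientation"]).as_matrix().T@(np.asarray(p)-c["xyz"]);q=c["camera_matrix"]@q;return q[:2]/q[2]
def two(rs):
    A=sum(np.eye(3)-np.outer(d,d) for o,d in rs);b=sum((np.eye(3)-np.outer(d,d))@o for o,d in rs);return np.linalg.solve(A,b)
def crop(c,x0,y0,x1,y1,s,name):
    cv2.imwrite(name,cv2.resize(c["pixels"][y0:y1,x0:x1,::-1],None,fx=s,fy=s,interpolation=cv2.INTER_CUBIC))
E
python3 - <<'E'
from h import *
t=dict(np.load("top0.npz"));s=dict(np.load("scene0.npz"))
a=cv2.resize(t["pixels"][140:230,300:450],None,fx=5,fy=5,interpolation=cv2.INTER_CUBIC)[:, :, ::-1]
cv2.imwrite("pics/c1.png",a)
hsv=cv2.cvtColor(t["pixels"],cv2.COLOR_RGB2HSV)
def blob(c,x0,y0,x1,y1,f):
    h=cv2.cvtColor(c["pixels"],cv2.COLOR_RGB2HSV)[y0:y1,x0:x1].astype(int);m=f(h[...,0],h[...,1],h[...,2]);v,u=np.nonzero(m);return u.mean()+x0,v.mean()+y0,len(u)
red=lambda h,s,v:((h<8)|(h>172))&(s>140)&(v>80)
blue=lambda h,s,v:(h>100)&(h<125)&(s>130)&(v>50)
for n,c,bx in(("red",t,(410,190,450,225)),("red",s,(385,160,405,190))):print(n,blob(c,*bx,red))
for n,c,bx in(("yoke",t,(310,175,332,210)),("jar",t,(235,205,262,235))):
    u,v,k=blob(c,*bx,blue);print(n,u,v,k,onz(c,u,v,.09))
u1=blob(t,410,190,450,225,red);u2=blob(s,385,160,405,190,red)
print("pin head",two([ray(t,*u1[:2]),ray(s,*u2[:2])]), onz(t,*u1[:2],.08))
E
```

```text
red (np.float64(429.92), np.float64(209.2), 25)
red (np.float64(395.8888888888889), np.float64(174.19444444444446), 36)
yoke 320.9102564102564 191.65384615384616 156 [0.54067874 0.04406921 0.09      ]
jar 245.72139303482587 217.4129353233831 201 [0.47893895 0.31417027 0.09      ]
pin head [ 0.43655262 -0.32912131  0.07985847] [ 0.43698872 -0.32887536  0.08      ]
```

View pics/c1.png

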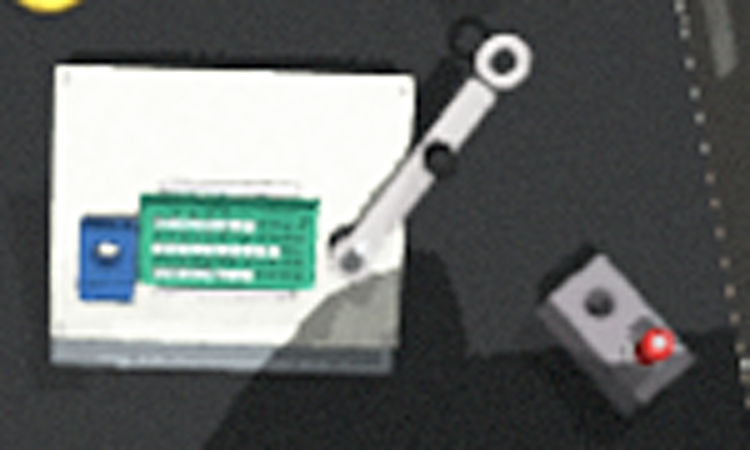

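The crop shows the deck corners at (53,65), (413,75) and (50,338). The yoke hole is at (105,248), the pivot at (350,260), the knob at (438,157), the eye at (503,62) and the pin's red head at (656,346).

```bash
cat >> h.py <<'E'
def dk(p):  # p=(x,y,yaw): deck frame pos,rot
    Rs=R.from_euler("z",p[2]).as_matrix();Rd=Rs@R.from_euler("y",-0.52).as_matrix();return np.array([p[0],p[1],.085]),Rd
E
python3 - <<'E'
from h import *
from scipy.optimize import least_squares
t=dict(np.load("top0.npz"))
P=np.array([[53,65],[413,75],[50,338],[105,248],[350,260],[503,62],[438,157]])/5+[300,140]
def model(q):
    o,Rd=dk(q);yx,yy=q[3:5];a=2.15;s,c=np.sin(a),np.cos(a)
    pv=np.array([yx,yy-.17,0])
    L=[[.1,.125,0],[.1,-.125,0],[-.1,.125,0],[yx,yy,.055],pv+[0,0,.048],pv+[.17*s,.17*c,.045],pv+[.095*s,.095*c,.085]]
    return np.array([proj(t,o+Rd@np.array(l)) for l in L])
r=least_squares(lambda q:(model(q)-P).ravel(),[.58,-.02,0,-.03,.085])
print(r.x);print((model(r.x)-P).round(1))
o,Rd=dk(r.x);yx,yy=r.x[3:5]
print("mouth",o+Rd@[yx,yy,.055],"pivot",o+Rd@[yx,yy-.17,.041])
for a in np.arange(2.15,-.1,-.2):print(round(a,2),(o+Rd@[yx+.095*np.sin(a),yy-.17+.095*np.cos(a),.085]).round(3))
h=lambda u,v,z:onz(t,300+u/5,140+v/5,z)
print("holder corners",h(597,250,.055),h(540,305,.055),h(692,355,.055))
np.save("stand0.npy",r.x)
E
```

```text
[ 0.56739011 -0.04633353 -0.14917806 -0.01776197  0.08572213]
[[ 0.2 -0.1]
 [ 0.2  0.3]
 [-0.4 -0.3]
 [-0.3  0.7]
 [-0.  -0.6]
 [-0.2 -0.9]
 [ 0.5  0.8]]
mouth [0.53786272 0.04478917 0.12390448] pivot [ 0.51947547 -0.12435662  0.11175501]
2.15 [ 0.558 -0.183  0.189]
1.95 [ 0.568 -0.167  0.194]
1.75 [ 0.576 -0.15   0.196]
1.55 [ 0.58  -0.131  0.197]
1.35 [ 0.58  -0.112  0.196]
1.15 [ 0.578 -0.094  0.193]
0.95 [ 0.572 -0.076  0.188]
0.75 [ 0.564 -0.061  0.182]
0.55 [ 0.553 -0.047  0.175]
0.35 [ 0.539 -0.037  0.166]
0.15 [ 0.524 -0.03   0.157]
-0.05 [ 0.508 -0.027  0.148]
holder corners [ 0.51464896 -0.30930662  0.055     ] [ 0.47930246 -0.26246412  0.055     ] [ 0.43110887 -0.36437834  0.055     ]
```

```bash
cat >> h.py <<'E'
def stand():
    import os
    return np.load("stand1.npy" if os.path.exists("stand1.npy") else "stand0.npy")
def tilt(q=None):  # tool: z=-deck normal, y=deck x, x=deck y
    _,Rd=dk(stand() if q is None else q);return np.column_stack([Rd[:,1],Rd[:,0],-Rd[:,2]])
def D(l): # deck coords relative to yoke axis -> world
    q=stand();o,Rd=dk(q);return o+Rd@(np.array(l)+[q[3],q[4],0])
def go(p,Rt,base=None):
    from plant import ctrl
    s=ctrl.get_state();R0=R.from_quat(s["tcp_rot"]).as_matrix();p0=np.array(s["eef_pos"])
    print("at",p0.round(4),"F",np.round(s["contact_force"],1),"op",round(float(s["opening"]),3),"t",s["time"]);print("shift",(R0.T@(p-p0)).round(4),"turn",R.from_matrix(R0.T@Rt).as_rotvec().round(4))
E
python3 - <<'E'
from h import *
t=dict(np.load("top0.npz"));s=dict(np.load("scene0.npz"))
for z in(.1,.2,.3):print(z,onz(t,450,225,z),onz(t,440,112,z))
for p in [onz(t,450,225,z) for z in (0,.1,.2,.3)]:print(proj(s,p))
a=2.15;pv=np.array([0,-.17,0])
def pk(a,off,h):return pv+[.095*np.sin(a)-off*np.cos(a)*-1,.095*np.cos(a)-off*np.sin(a),h]
# off: distance behind knob (opening side)
for h in(.057,.16):
    print("pre",h,D(pk(2.15,.03,h)))
go(D(pk(2.15,.03,.16)),tilt())
E
```

```text
0.1 [ 0.37152294 -0.38305622  0.1       ] [ 0.78404369 -0.41798526  0.1       ]
0.2 [ 0.35983047 -0.3526746   0.2       ] [ 0.74469523 -0.38526194  0.2       ]
0.3 [ 0.348138   -0.32229298  0.3       ] [ 0.70534677 -0.35253863  0.3       ]
[416.78939681 189.05807181]
[418.99645062 168.63996758]
[421.44318001 146.00455407]
[424.17086799 120.76990996]
pre 0.057 [ 0.55429182 -0.20756127  0.15698563]
pre 0.16 [ 0.50368158 -0.19995482  0.24637101]
at [ 0.1961 -0.6453  0.2301] F [-0.3 -0.9  0.4] op 0.998 t 0.1
shift [ 0.4237 -0.3368 -0.0154] turn [-0.465   0.2912 -1.1007]
```

Units first: shifts go in units of 50 mm and turns go in units of 0.1 rad. So -0.13 m is -2.6, -0.24 m is -4.8.

```bash
python3 inch.py '[{"dx":1.6, "dy":-2.4, "dz":-2.4, "finger_gap":1}, {"dx":1.6, "dy":-2.4, "dz":-2.4, "finger_gap":1}, {"dx":3.2, "dy":-4.8, "dz":-2.6, "finger_gap":0}, {"dx":3.2, "dy":-4.8, "dz":-2.6, "finger_gap":0}, {"dx":3.2, "dy":-4.8, "dz":-2.6, "finger_gap":0}, {"dx":3.2, "dy":-4.8, "dz":-2.6, "finger_gap":0}]' 40
python3 - <<'E'
from h import *
from plant import ctrl
t=dict(np.load("top0.npz"));s0=dict(np.load("scene0.npz"))
for z in(.1,.2,.3):print(z,proj(s0,onz(t,440,112,z)))
go(D([.0632,-.2471,.16]),tilt())
c=ctrl.read_camera("scene");np.savez("scene1.npz",**c);crop(c,270,80,470,220,4,"pics/c2.png")
E
```

```text
time: 0.85
eef_pos: [0.2805, -0.3673, 0.363]
tcp_rot: [0.989, 0.148, 0.001, 0.002]
contact_force: [-0.1, -0.9, 0.5]
opening: 0.144
finger_force: 0.0
0.1 [333.74626017 143.29540795]
0.2 [337.030657   124.30739542]
0.3 [340.71101482 103.0302221 ]
at [ 0.2805 -0.3673  0.363 ] F [-0.1 -0.9  0.5] op 0.144 t 0.85
shift [ 0.2625 -0.0948  0.1164] turn [-0.4604  0.2929 -1.0967]
```

View pics/c2.png

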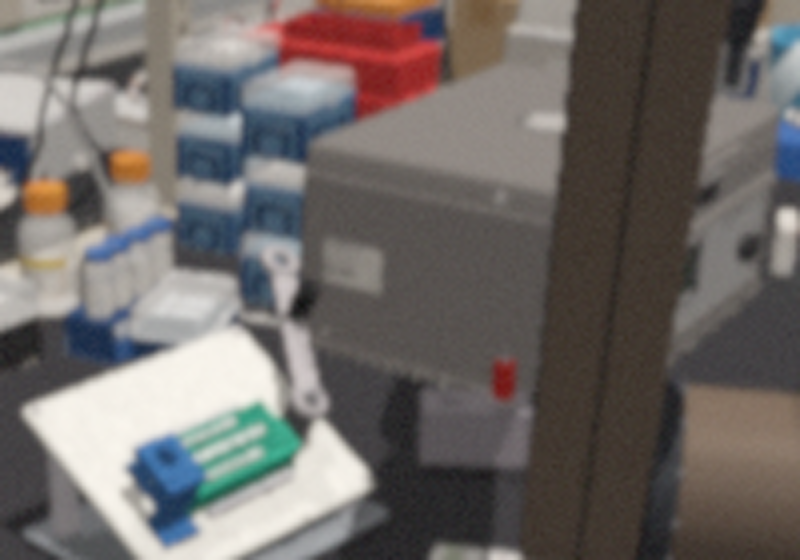

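The crop shows the grey box right behind the pin, with its top corner at (310,150). From that the box is about 0.23 m tall, and its wall is about 40 mm from the pin, so I'll lean the tool left for the pin grasp. Next is the bar.

Scaled: 0.2625 m is 5.25, 0.1164 m is 2.328, -1.097 rad is -10.97.

```bash
python3 inch.py '[{"dx":1.2, "dy":-0.4, "rx":-0.6, "ry":0.4, "rz":-1.5, "finger_gap":0}, {"dx":2.4, "dy":-0.8, "rx":-1.4, "ry":0.9, "rz":-3.3, "finger_gap":0}, {"dx":3.6, "dy":-1.2, "rx":-2.1, "ry":1.3, "rz":-4.9, "finger_gap":0}, {"dx":4.4, "dy":-1.6, "dz":0.8, "rx":-2.8, "ry":1.8, "rz":-6.6, "finger_gap":0}, {"dx":5.25, "dy":-1.896, "dz":1.8, "rx":-3.5, "ry":2.2, "rz":-8.3, "finger_gap":0}, {"dx":5.25, "dy":-1.896, "dz":2.328, "rx":-4.2, "ry":2.6, "rz":-10, "finger_gap":0}, {"dx":5.25, "dy":-1.896, "dz":2.328, "rx":-4.6, "ry":2.93, "rz":-10.97, "finger_gap":0}, {"dx":5.25, "dy":-1.896, "dz":2.328, "rx":-4.6, "ry":2.93, "rz":-10.97, "finger_gap":0}]'
python3 - <<'E'
from h import *
from plant import ctrl
print(ctrl.get_state()["qpos"])
go(D([.0632,-.2471,.16]),tilt());go(D([.0632,-.2471,.058]),tilt())
c=ctrl.read_camera("wrist");np.savez("w1.npz",**c);cv2.imwrite("pics/w1.png",c["pixels"][:,:,::-1])
E
```

```text
time: 1.9
eef_pos: [0.5022, -0.2036, 0.2427]
tcp_rot: [0.735, 0.628, 0.167, 0.192]
contact_force: [-0.4, 0.4, 0.3]
opening: 0.002
finger_force: 0.0
[-0.69383503 -0.28129927  2.1841281   0.35641993  0.82166808 -0.72601072]
at [ 0.5022 -0.2036  0.2427] F [-0.4  0.4  0.3] op 0.002 t 1.9
shift [ 0.0039  0.0027 -0.0027] turn [-0.006  -0.0008 -0.0078]
at [ 0.5022 -0.2036  0.2427] F [-0.4  0.4  0.3] op 0.002 t 1.9
shift [0.0038 0.0033 0.0993] turn [-0.006  -0.0008 -0.0078]
```

View pics/w1.png

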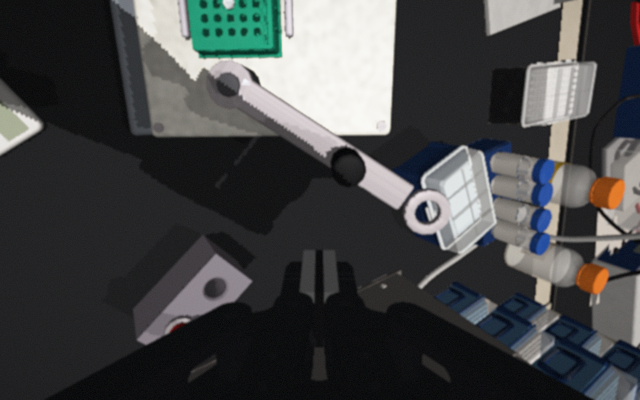

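The wrist view shows the pivot at about (230,82), the knob at (348,167) and the eye at (428,211), with the fingertips at (320,250). One holder hole is at (215,288), and the deck corner is at (385,131).

```bash
python3 - <<'E'
from h import *
w=dict(np.load("w1.npz"));q=stand();o,Rd=dk(q)
a=2.15;e=np.array([np.sin(a),np.cos(a),0]);pv=np.array([0,-.17,0])
for n,l in(("pivot",pv+[0,0,.05]),("knobtop",pv+.095*e+[0,0,.085]),("eye",pv+.17*e+[0,0,.045])):print(n,proj(w,D(l)))
print("corner",proj(w,o+Rd@[.1,-.125,0]))
print("knob from px",Rd.T@(onplane(w,348,164,D([0,0,.085]),Rd[:,2])-D([0,0,0])), "eye",Rd.T@(onplane(w,428,211,D([0,0,.045]),Rd[:,2])-D([0,0,0])),pv+.095*e,pv+.17*e)
# sweep waypoints, tool shift in deck axes (tool x=deck y, tool y=deck x)
r=.095
for A,off in((2.15,.03),(2.15,.02),(1.9,.02),(1.65,.02),(1.4,.02),(1.2,.02),(1.0,.02)):
    x,y=r*np.sin(A)+off*np.cos(A),-.17+r*np.cos(A)-off*np.sin(A);print(A,round(x,4),round(y,4))
E
```

```text
pivot [226.9606171  80.9528519]
knobtop [349.75969738 168.10406906]
eye [428.5560587  210.91382562]
corner [388.34991128 133.83493266]
knob from px [ 0.07839167 -0.2194605   0.085     ] eye [ 0.14186293 -0.26311654  0.045     ] [ 0.07950539 -0.22199898  0.        ] [ 0.14227279 -0.2630508   0.        ]
2.15 0.0631 -0.2471
2.15 0.0686 -0.2387
1.9 0.0834 -0.2196
1.65 0.0931 -0.1975
1.4 0.097 -0.1736
1.2 0.0958 -0.1542
1.0 0.0907 -0.1355
```

Scaled: 0.022 m is 0.44, 0.097 m is 1.94.

```bash
python3 inch.py '[{"dx":0.08, "dy":0.06, "dz":1, "finger_gap":0}, {"dx":0.08, "dy":0.06, "dz":1.94, "finger_gap":0}, {"dx":0.08, "dy":0.06, "dz":1.94, "finger_gap":0}, {"dx":0.24, "dy":0.18, "dz":1.94, "finger_gap":0}, {"dx":0.44, "dy":0.34, "dz":1.94, "finger_gap":0}, {"dx":0.64, "dy":0.46, "dz":1.94, "finger_gap":0}, {"dx":0.86, "dy":0.58, "dz":1.94, "finger_gap":0}, {"dx":1.08, "dy":0.66, "dz":1.94, "finger_gap":0}, {"dx":1.32, "dy":0.72, "dz":1.94, "finger_gap":0}, {"dx":1.56, "dy":0.74, "dz":1.94, "finger_gap":0}]'
python3 - <<'E'
from h import *
go(D([.0907,-.1355,.06]),tilt())
E
```

```text
time: 3.2
eef_pos: [0.595, -0.1373, 0.1814]
tcp_rot: [0.733, 0.629, 0.168, 0.195]
contact_force: [0.0, 0.1, -0.3]
opening: 0.001
finger_force: 0.2
at [ 0.595  -0.1373  0.1814] F [ 0.   0.1 -0.3] op 0.001 t 3.2
shift [ 0.036  -0.0105  0.0033] turn [ 0.0008  0.     -0.0036]
```

Scaled: 0.046 m is 0.92, 0.036 m is 0.72.

```bash
python3 inch.py '[{"dx":0.24, "dy":-0.02, "finger_gap":0}, {"dx":0.48, "dy":-0.1, "finger_gap":0}, {"dx":0.72, "dy":-0.2, "finger_gap":0}, {"dx":0.92, "dy":-0.36, "finger_gap":0}, {"dx":0.92, "dy":-0.36, "finger_gap":0}]'
python3 - <<'E'
from h import *
from plant import ctrl
w=ctrl.read_camera("wrist");cv2.imwrite("pics/w2.png",w["pixels"][:,:,::-1])
go(D([.0907,-.1355,.06]),tilt())
E
```

```text
time: 3.82
eef_pos: [0.5847, -0.0885, 0.1692]
tcp_rot: [0.734, 0.63, 0.167, 0.192]
contact_force: [-1.3, 0.5, -0.4]
opening: 0.002
finger_force: 0.0
at [ 0.5853 -0.0892  0.1698] F [ 0.1 -0.2 -0.8] op 0.002 t 3.875
shift [-0.01    0.01    0.0016] turn [-0.0031 -0.0014 -0.0033]
```

View pics/w2.png

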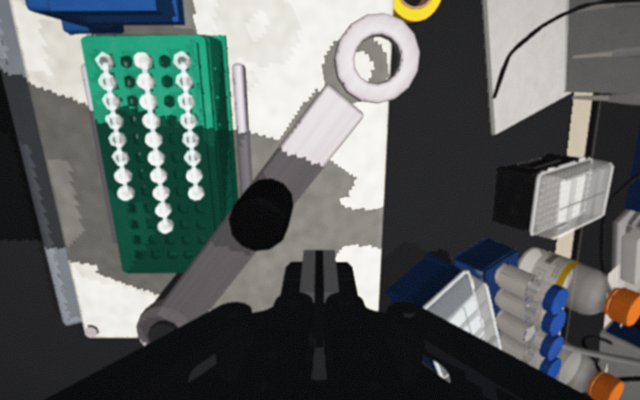

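The bar is over the top and falling toward closed: the knob is at (262,215) and the eye at (378,57). I'll back off and go to the pin.

```bash
cat >> h.py <<'E'
def lean(Rt,th=-.35):return Rt@R.from_rotvec([0,th,0]).as_matrix()
def vert():
    y=R.from_euler("z",stand()[2]).as_matrix();return np.column_stack([y[:,1],y[:,0],[0,0,-1]])
E
python3 inch.py '[{"dz":-1, "finger_gap":0}, {"dz":-2.2, "finger_gap":0.6}, {"dz":-2.2, "finger_gap":0.6}]'
python3 - <<'E'
from h import *
Rg=lean(vert());G=np.array([.4366,-.3291,.085]);go(G+.019*Rg[:,2]-.10*Rg[:,2],Rg)
E
```

```text
time: 4.25
eef_pos: [0.5334, -0.0829, 0.2733]
tcp_rot: [0.733, 0.628, 0.17, 0.199]
contact_force: [0.9, 0.0, 0.6]
opening: 0.416
finger_force: 0.0
at [ 0.5334 -0.0829  0.2733] F [0.9 0.  0.6] op 0.416 t 4.25
shift [-0.2302 -0.1071  0.0674] turn [ 0.5239 -0.3404 -0.0962]
```

Scaled: -0.2302 m is -4.604, -0.22 m is -4.4, -0.085 rad is -0.85.

```bash
python3 inch.py '[{"dx":-1.1, "dy":-0.5, "rx":1.2, "ry":-0.8, "rz":-0.2, "finger_gap":0.6}, {"dx":-2.2, "dy":-1, "rx":2.5, "ry":-1.6, "rz":-0.45, "finger_gap":0.6}, {"dx":-3.3, "dy":-1.6, "dz":0.4, "rx":3.6, "ry":-2.4, "rz":-0.7, "finger_gap":0.6}, {"dx":-4.4, "dy":-2, "dz":1, "rx":4.5, "ry":-3, "rz":-0.85, "finger_gap":0.6}, {"dx":-4.604, "dy":-2.142, "dz":1.348, "rx":5.24, "ry":-3.4, "rz":-0.96, "finger_gap":0.6}, {"dx":-4.604, "dy":-2.142, "dz":1.348, "rx":5.24, "ry":-3.4, "rz":-0.96, "finger_gap":0.6}, {"dx":-4.604, "dy":-2.142, "dz":1.348, "rx":5.24, "ry":-3.4, "rz":-0.96, "finger_gap":0.6}]'
python3 - <<'E'
from h import *
from plant import ctrl
w=ctrl.read_camera("wrist");np.savez("w3.npz",**w);cv2.imwrite("pics/w3.png",w["pixels"][:,:,::-1])
Rg=lean(vert());G=np.array([.4366,-.3291,.085]);go(G+.019*Rg[:,2],Rg)
print("pred head top",proj(w,[.4366,-.3291,.1]),"collar",proj(w,[.4366,-.3291,.06]))
h=cv2.cvtColor(w["pixels"],cv2.COLOR_RGB2HSV).astype(int);m=((h[...,0]<8)|(h[...,0]>172))&(h[...,1]>140)&(h[...,2]>60)
n,l,st,ce=cv2.connectedComponentsWithStats(m.astype(np.uint8));k=[i for i in range(1,n) if st[i,4]>100];print([(st[i],ce[i]) for i in k])
E
```

```text
time: 5.12
eef_pos: [0.4382, -0.2997, 0.1539]
tcp_rot: [0.745, 0.644, -0.134, 0.108]
contact_force: [-1.1, 0.1, -0.3]
opening: 0.604
finger_force: 0.0
at [ 0.4384 -0.2998  0.1546] F [ 0.7 -1.1  0.7] op 0.605 t 5.175
shift [-0.004   0.0034  0.0944] turn [-0.0094 -0.0034  0.0049]
pred head top [323.50146981 234.13280264] collar [323.53604833 195.71672191]
[(array([ 310,  188,   36,   57, 1436], dtype=int32), array([327.22284123, 214.78899721]))]
```

View pics/w3.png

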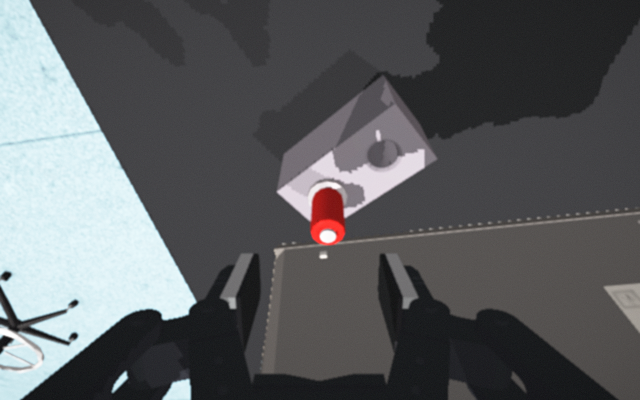

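The wrist view shows the pin's head top at (327,236) and its collar at (325,190), close to the prediction. The box's top edge runs from (275,248) to (640,210), just behind the pin.

```bash
python3 - <<'E'
from h import *
w=dict(np.load("w3.npz"));t=dict(np.load("top0.npz"))
print("head top",onz(w,327,236,.1),"head mid x",onz(w,327,214,.08))
print("box corner w x top",two([ray(w,276,250),ray(t,447,225)]))
for z in(.15,.2,.23,.26):print(z,onz(w,276,250,z),onz(w,450,230,z))
print("top-view wall",[onz(t,u,v,.23).round(3) for u,v in((443,170),(440,125),(447,222))])
print("cam",w["xyz"])
from plant import ctrl
s=ctrl.get_state();print(s["eef_pos"],R.from_quat(s["tcp_rot"]).as_matrix().round(2))
E
```

```text
head top [ 0.43850481 -0.33090522  0.1       ] head mid x [ 0.43880776 -0.32973904  0.08      ]
box corner w x top [ 0.38285429 -0.39319555  0.0389021 ]
0.15 [ 0.42097472 -0.29103405  0.15      ] [ 0.49526721 -0.28961414  0.15      ]
0.2 [ 0.43696943 -0.24379349  0.2       ] [ 0.47830926 -0.24300339  0.2       ]
0.23 [ 0.44656625 -0.21544916  0.23      ] [ 0.4681345  -0.21503694  0.23      ]
0.26 [ 0.45616308 -0.18710483  0.26      ] [ 0.45795973 -0.18707049  0.26      ]
top-view wall [array([ 0.535, -0.352,  0.23 ]), array([ 0.688, -0.368,  0.23 ]), array([ 0.367, -0.336,  0.23 ])]
cam [ 0.45703514 -0.18452917  0.26272611]
[ 0.4384425  -0.29977587  0.15463236] [[ 0.13  0.99 -0.06]
 [ 0.93 -0.15 -0.33]
 [-0.34 -0.01 -0.94]]
```

```bash
python3 inch.py '[{"dx":-0.1, "dy":0.11, "dz":1, "rx":-0.09, "rz":0.05, "finger_gap":0.6}, {"dx":-0.1, "dy":0.11, "dz":1.6, "rx":-0.09, "rz":0.05, "finger_gap":0.6}, {"dx":-0.1, "dy":0.11, "dz":1.9, "rx":-0.09, "rz":0.05, "finger_gap":0.6}, {"dx":-0.1, "dy":0.11, "dz":1.9, "rx":-0.09, "rz":0.05, "finger_gap":0.6}, {"dx":-0.1, "dy":0.11, "dz":1.9, "rx":-0.09, "rz":0.05, "finger_gap":0.0}, {"dx":-0.1, "dy":0.11, "dz":1.9, "rx":-0.09, "rz":0.05, "finger_gap":0.0}, {"dx":-0.1, "dy":0.11, "dz":1.9, "rx":-0.09, "rz":0.05, "finger_gap":0.0}, {"dx":-0.1, "dy":0.11, "dz":1.9, "rx":-0.09, "rz":0.05, "finger_gap":0.0}]' 60
python3 - <<'E'
from h import *
Rg=lean(vert());G=np.array([.4385,-.3303,.085]);go(G+.019*Rg[:,2],Rg)
E
```

```text
time: 6.18
eef_pos: [0.4381, -0.3377, 0.068]
tcp_rot: [0.747, 0.642, -0.131, 0.113]
contact_force: [-1.3, 2.4, 5.9]
opening: 0.238
finger_force: 58.6
at [ 0.4381 -0.3377  0.068 ] F [-1.3  2.4  5.9] op 0.238 t 6.175
shift [ 0.0011 -0.0007  0.0005] turn [ 0.0003 -0.0018 -0.0005]
```

```bash
python3 - <<'E'
from h import *
from plant import ctrl
s=ctrl.get_state();Rt=R.from_quat(s["tcp_rot"]).as_matrix();p=s["eef_pos"]
y=Rt[:,1];np.savez("grasp.npz",p=Rt.T@(np.array([.4385,-.3303,.055])-p),z=Rt.T@[0,0,1.]);g=np.load("grasp.npz");print(g["p"],g["z"])
E
python3 inch.py '[{"dx":-0.2, "dz":-0.56, "finger_gap":0}, {"dx":-0.54, "dz":-1.5, "finger_gap":0}, {"dx":-0.82, "dz":-2.26, "finger_gap":0}, {"dx":-0.82, "dz":-2.26, "finger_gap":0}, {"dx":-0.82, "dz":-2.26, "finger_gap":0}]'
python3 - <<'E'
from h import *
from plant import ctrl
w=ctrl.read_camera("wrist");np.savez("w4.npz",**w);t=ctrl.read_camera("top");np.savez("top4.npz",**t)
a=np.vstack([cv2.resize(w["pixels"][60:360,160:480],None,fx=1.5,fy=1.5),cv2.copyMakeBorder(cv2.resize(t["pixels"][150:180+20,300:420],None,fx=4,fy=4,interpolation=cv2.INTER_CUBIC)[:, :480],0,0,0,0,0)])[:, :, ::-1];print(a.shape);cv2.imwrite("pics/w4.png",a[:600])
s=ctrl.get_state();Rt=R.from_quat(s["tcp_rot"]).as_matrix();g=np.load("grasp.npz")
for d in(.042,.005,0,-.048):
    P=s["eef_pos"]+Rt@(g["p"]+d*g["z"]);u=proj(w,P);print(d,P.round(4),u.round(1),((u-[160,60])*1.5).round(0))
go(D([0,0,.1]),lean(tilt()))
E
```

```text
[ 0.01138401 -0.00074412  0.00971459] [-3.41200415e-01  4.51805197e-04 -9.39990464e-01]
time: 6.8
eef_pos: [0.4364, -0.3366, 0.1847]
tcp_rot: [0.747, 0.643, -0.131, 0.11]
contact_force: [-0.4, -0.9, -1.2]
opening: 0.24
finger_force: 58.8
(650, 480, 3)
0.042 [ 0.4366 -0.3291  0.2126] [314.4 309. ] [232. 374.]
0.005 [ 0.4363 -0.3289  0.1756] [315.  239.4] [232. 269.]
0 [ 0.4363 -0.3289  0.1706] [315. 232.] [233. 258.]
-0.048 [ 0.436  -0.3286  0.1226] [315.5 175.2] [233. 173.]
at [ 0.436  -0.3363  0.1836] F [ 0.8 -0.4 -1.6] op 0.235 t 6.9
shift [ 0.376   0.0215 -0.1129] turn [-0.4951 -0.0058  0.1779]
```

View pics/w4.png

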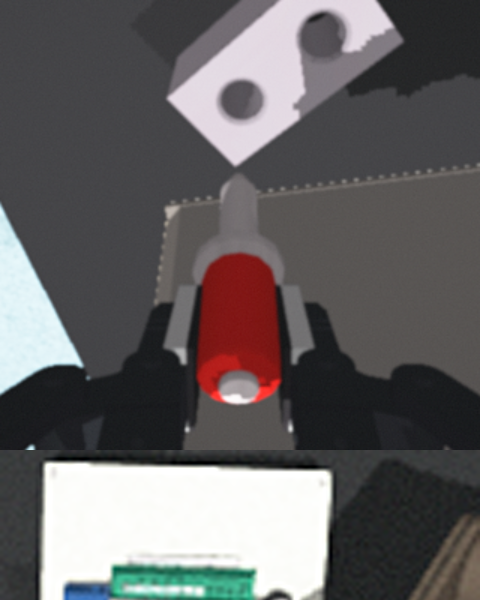

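The pin is gripped straight and centred between the pads (tip at (239,174), button at (239,385) in the crop), as predicted to about 1 mm. Next I'll hover high over the yoke.

```bash
cat >> h.py <<'E'
def tgt(h,dx=0,dy=0): # TCP pose for pin origin at height h over mouth
    Rt=lean(tilt(),-.348);g=np.load("grasp.npz")["p"].copy();g[1]=0.0003;return D([dx,dy,.055+h])-Rt@g,Rt
E
python3 - <<'E'
from h import *
go(*tgt(.13))
E
```

```text
at [ 0.436  -0.3363  0.1836] F [ 0.8 -0.4 -1.6] op 0.235 t 6.9
shift [ 0.3405 -0.028  -0.19  ] turn [-0.4952 -0.0038  0.1774]
```

```bash
python3 inch.py '[{"dx":0.4, "dz":-1.1, "finger_gap":0}, {"dx":1.2, "dz":-1.8, "rx":-0.6, "rz":0.2, "finger_gap":0}, {"dx":2.2, "dy":-0.2, "dz":-2.4, "rx":-1.6, "rz":0.5, "finger_gap":0}, {"dx":3.2, "dy":-0.2, "dz":-3, "rx":-2.6, "rz":0.9, "finger_gap":0}, {"dx":4.2, "dy":-0.4, "dz":-3.4, "rx":-3.6, "rz":1.3, "finger_gap":0}, {"dx":5.2, "dy":-0.4, "dz":-3.6, "rx":-4.5, "rz":1.6, "finger_gap":0}, {"dx":6.2, "dy":-0.56, "dz":-3.8, "rx":-4.95, "ry":-0.04, "rz":1.77, "finger_gap":0}, {"dx":6.81, "dy":-0.56, "dz":-3.8, "rx":-4.95, "ry":-0.04, "rz":1.77, "finger_gap":0}, {"dx":6.81, "dy":-0.56, "dz":-3.8, "rx":-4.95, "ry":-0.04, "rz":1.77, "finger_gap":0}, {"dx":6.81, "dy":-0.56, "dz":-3.8, "rx":-4.95, "ry":-0.04, "rz":1.77, "finger_gap":0}]'
python3 - <<'E'
from h import *
from plant import ctrl
w=ctrl.read_camera("wrist");np.savez("w5.npz",**w)
cv2.imwrite("pics/w5.png",w["pixels"][:,:,::-1])
go(*tgt(.13));go(*tgt(.06))
print("mouth",proj(w,D([0,0,.055])),"eye",proj(w,D([0,0,.041])),"knob",proj(w,D([0,-.075,.085])),"pivot",proj(w,D([0,-.17,.05])))
s=ctrl.get_state();Rt=R.from_quat(s["tcp_rot"]).as_matrix();g=np.load("grasp.npz")
for d in(.045,0,-.048):print("pin",d,proj(w,s["eef_pos"]+Rt@([g["p"][0],.0003,g["p"][2]]+d*g["z"])))
E
```

```text
time: 8.15
eef_pos: [0.4667, 0.0469, 0.2482]
tcp_rot: [0.75, 0.587, 0.037, 0.303]
contact_force: [-0.3, 0.7, -1.6]
opening: 0.241
finger_force: 58.9
at [0.467  0.0465 0.2489] F [ 0.9  0.  -1.2] op 0.233 t 8.2
shift [ 0.0015 -0.0013 -0.0001] turn [0.0026 0.0032 0.0004]
at [0.467  0.0465 0.2489] F [ 0.9  0.  -1.2] op 0.233 t 8.2
shift [ 0.0256 -0.0015  0.0656] turn [0.0026 0.0032 0.0004]
mouth [317.36806859 115.2281856 ] eye [317.39497891 107.83349827] knob [317.26059347 218.71870217] pivot [317.28460234 267.45489907]
pin 0.045 [320.24290851 321.221821  ]
pin 0 [319.93646766 235.51446851]
pin -0.048 [319.73043527 177.89000048]
```

View pics/w5.png

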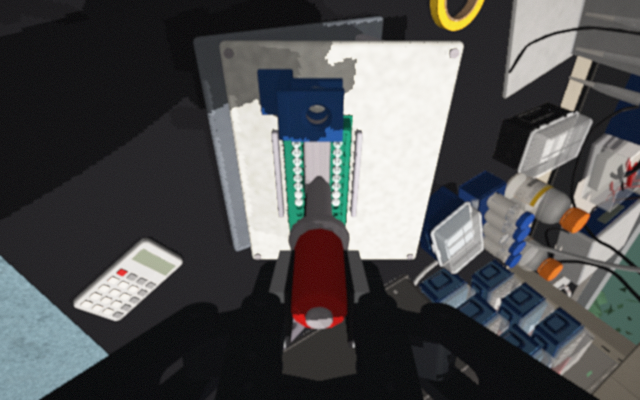

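The wrist view shows the bar lying closed along the rack into the yoke, with the yoke hole at about (317,113) and the model predicting (317,115). The pin tip is at (318,180). I'll measure the hole numerically.

```bash
cat >> h.py <<'E'
def hole(w,pr):
    q=stand();_,Rd=dk(q);h=cv2.cvtColor(w["pixels"],cv2.COLOR_RGB2HSV).astype(int)
    m=((h[...,0]>100)&(h[...,0]<128)&(h[...,1]>120)).astype(np.uint8)
    cs,hi=cv2.findContours(m,cv2.RETR_CCOMP,cv2.CHAIN_APPROX_NONE)
    for c,k in zip(cs,hi[0]):
        if k[3]>=0 and len(c)>12:
            e=c.reshape(-1,2);mid=(e.min(0)+e.max(0))/2
            if np.linalg.norm(mid-pr)<25:
                for z in(.055,.052):print("hole px",mid,"size",np.ptp(e,0),"h",z,"deck offset",(Rd.T@(onplane(w,*mid,D([0,0,z]),Rd[:,2])-D([0,0,z]))).round(4))
E
python3 - <<'E'
from h import *
w=dict(np.load("w5.npz"));pr=proj(w,D([0,0,.055]));hole(w,pr)
print(w["pixels"][104:126,300:336].sum(2)[:, ::2])
E
```

```text
hole px [316.5 119.5] size [23 11] h 0.055 deck offset [-0.0006 -0.0034  0.    ]
hole px [316.5 119.5] size [23 11] h 0.052 deck offset [-0.0007 -0.0047 -0.    ]
hole px [317.  108.5] size [18 11] h 0.055 deck offset [-0.0003  0.0052 -0.    ]
hole px [317.  108.5] size [18 11] h 0.052 deck offset [-0.0003  0.004  -0.    ]
[[144 137 140 134 134 133 144 163 184 171 136 121 125 146 149 143 148 142]
 [140 143 144 140 142 146 189 242 299 278 218 160 121 130 141 146 151 149]
 [145 143 140 140 133 191 251 302 370 356 319 239 133 133 144 146 146 149]
 [142 135 130 141 149 250 296 328 358 366 349 324 202 114 138 144 145 146]
 [151 137 139 134 165 267 310 321 333 346 343 343 242 112 123 143 145 149]
 [142 141 154 139 143 254 303 310 321 324 326 328 233 117 111 129 148 145]
 [142 142 146 138 133 188 272 290 315 317 310 282 179 102 105 128 139 153]
 [139 152 154 139 108 130 210 261 287 284 263 196 129 107 105 122 142 140]
 [145 149 155 129 107 117 145 178 225 212 180 138 108 108 106 114 144 138]
 [141 152 153 135 113 115 109 124 143 137 129 119 120 116 103 118 133 145]
 [148 148 152 150 119 115 
[... 174 characters left out ...]
131 158 117 105 132 138]
 [139 155 144 165 173 143 123 118 121 125 119 131 147 160 117 110 123 145]
 [139 147 157 151 186 167 141 133 117 121 126 146 179 167 107 102 136 139]
 [142 147 142 148 174 201 176 151 147 152 159 177 190 149 118 114 141 136]
 [146 149 149 137 151 193 205 187 174 183 197 203 178 117 109 119 142 142]
 [141 153 153 150 142 179 217 202 211 217 213 189 144 118 108 112 133 139]
 [137 151 147 150 133 151 180 206 210 215 195 164 124 113 108 121 143 143]
 [147 146 149 160 142 133 142 173 190 179 154 132 106 115 108 123 139 144]
 [137 151 149 149 144 134 116 126 138 133 126 113 118 107 109 131 138 141]
 [142 147 143 149 148 133 116 104 108 109 115 112 115 114 121 152 141 142]]
```

Units first: shifts go in units of 50 mm and turns go in units of 0.1 rad. So 0.0656 m is 1.312, 0.033 m is 0.66, 0.0032 rad is 0.032.

```bash
python3 inch.py '[{"dx":0.26, "dy":-0.03, "dz":0.66, "rx":0.026, "ry":0.032, "finger_gap":0}, {"dx":0.512, "dy":-0.03, "dz":1.312, "rx":0.026, "ry":0.032, "finger_gap":0}, {"dx":0.512, "dy":-0.03, "dz":1.312, "rx":0.026, "ry":0.032, "finger_gap":0}, {"dx":0.512, "dy":-0.03, "dz":1.312, "rx":0.026, "ry":0.032, "finger_gap":0}]'
python3 - <<'E'
from h import *
from plant import ctrl
go(*tgt(.06));go(*tgt(.03));go(*tgt(0))
s=ctrl.get_state();print((tilt().T@(np.array(tgt(.06)[0])-s["eef_pos"])).round(4))
E
```

```text
time: 8.7
eef_pos: [0.5012, 0.043, 0.1888]
tcp_rot: [0.75, 0.587, 0.039, 0.302]
contact_force: [-0.3, 0.1, -1.3]
opening: 0.238
finger_force: 58.9
at [0.5012 0.043  0.1888] F [-0.3  0.1 -1.3] op 0.238 t 8.7
shift [ 0.0003 -0.0013  0.0012] turn [ 0.002  -0.0002 -0.001 ]
at [0.5012 0.043  0.1888] F [-0.3  0.1 -1.3] op 0.238 t 8.7
shift [ 0.0105 -0.0014  0.0294] turn [ 0.002  -0.0002 -0.001 ]
at [0.5012 0.043  0.1888] F [-0.3  0.1 -1.3] op 0.238 t 8.7
shift [ 0.0207 -0.0014  0.0576] turn [ 0.002  -0.0002 -0.001 ]
[-0.0001 -0.0013  0.0012]
```

Scaled: 0.0294 m is 0.588, 0.021 m is 0.42, 0.002 rad is 0.02.

```bash
python3 inch.py '[{"dx":0.006, "dy":-0.026, "dz":0.024, "rx":0.02, "finger_gap":0}, {"dx":0.08, "dy":-0.028, "dz":0.22, "rx":0.02, "finger_gap":0}, {"dx":0.15, "dy":-0.028, "dz":0.42, "rx":0.02, "finger_gap":0}, {"dx":0.21, "dy":-0.028, "dz":0.588, "rx":0.02, "finger_gap":0}, {"dx":0.21, "dy":-0.028, "dz":0.588, "rx":0.02, "finger_gap":0}]'
python3 - <<'E'
from h import *
go(*tgt(.03));go(*tgt(0))
E
```

```text
time: 9.32
eef_pos: [0.5147, 0.0413, 0.1585]
tcp_rot: [0.75, 0.588, 0.037, 0.3]
contact_force: [0.1, 0.8, -1.6]
opening: 0.238
finger_force: 58.9
at [0.5147 0.0413 0.1585] F [ 0.1  0.8 -1.6] op 0.238 t 9.325
shift [-0.0011  0.0019 -0.0015] turn [-0.003  -0.0003  0.0015]
at [0.5147 0.0413 0.1585] F [ 0.1  0.8 -1.6] op 0.238 t 9.325
shift [0.0091 0.002  0.0267] turn [-0.003  -0.0003  0.0015]
```

```bash
python3 inch.py '[{"dx":0.06, "dy":0.02, "dz":0.2, "rx":-0.02, "finger_gap":0}, {"dx":0.13, "dy":0.02, "dz":0.4, "rx":-0.02, "finger_gap":0}, {"dx":0.17, "dy":0.02, "dz":0.51, "rx":-0.02, "finger_gap":0}, {"dx":0.17, "dy":0.02, "dz":0.51, "rx":-0.02, "finger_gap":0}]'
python3 - <<'E'
from h import *
go(*tgt(0))
E
```

```text
time: 9.82
eef_pos: [0.5288, 0.0385, 0.1363]
tcp_rot: [0.75, 0.588, 0.038, 0.301]
contact_force: [-0.2, -0.8, -1.0]
opening: 0.241
finger_force: 58.9
at [0.5288 0.0385 0.1363] F [-0.2 -0.8 -1. ] op 0.241 t 9.825
shift [0.0007 0.0006 0.0016] turn [-0.0001 -0.0005  0.0011]
```

Scaled: 0.0038 m is 0.076, 0.0019 m is 0.038.

```bash
python3 inch.py '[{"dx":0.014, "dy":0.006, "dz":0.038, "finger_gap":0}, {"dx":0.028, "dy":0.006, "dz":0.076, "finger_gap":0}, {"dx":0.028, "dy":0.006, "dz":0.076, "finger_gap":0}]'
```

```text
time: 10.2
eef_pos: [0.5311, 0.0385, 0.1349]
tcp_rot: [0.75, 0.587, 0.039, 0.302]
contact_force: [-6.8, 2.2, 5.4]
opening: 0.242
finger_force: 60.2
```

```bash
python3 inch.py '[{"dz":-0.01, "finger_gap":0.3}, {"dz":-0.01, "finger_gap":0.6}, {"dz":-0.01, "finger_gap":0.6}, {"dz":-0.01, "finger_gap":0.6}, {"dx":-0.2, "dz":-0.56, "finger_gap":0.6}, {"dx":-0.6, "dz":-1.64, "finger_gap":0.6}, {"dx":-0.74, "dz":-2, "finger_gap":0.6}, {"dx":-0.74, "dz":-2, "finger_gap":0.6}]'
python3 - <<'E'
from h import *
from plant import ctrl
w=ctrl.read_camera("wrist");np.savez("w6.npz",**w);s=ctrl.read_camera("scene");np.savez("s6.npz",**s)
a=cv2.resize(w["pixels"][40:300,200:440],None,fx=1.6,fy=1.6);b=cv2.resize(s["pixels"][170:235,275:335+10],None,fx=5.6,fy=6.4,interpolation=cv2.INTER_CUBIC)[:416]
cv2.imwrite("pics/w6.png",np.hstack([a,b])[:, :, ::-1])
for n,l in(("mouth",[0,0,.055]),("collar top",[0,0,.060]),("button top",[0,0,.1]),("knob",[0,-.075,.085]),("pivot",[0,-.17,.05])):print(n,proj(w,D(l)).round(1),((proj(w,D(l))-[200,40])*1.6).round(0),((proj(s,D(l))-[275,170])*[5.6,6.4]).round(0))
st=ctrl.get_state();print(st["contact_force"],st["opening"],st["time"])
E
```

```text
time: 11.2
eef_pos: [0.4792, 0.0457, 0.2283]
tcp_rot: [0.75, 0.587, 0.041, 0.302]
contact_force: [-0.5, 0.6, 0.5]
opening: 0.601
finger_force: 0.0
mouth [315.1 130.9] [184. 146.] [202. 150.]
collar top [315.1 134.2] [184. 151.] [205. 143.]
button top [314.9 164.3] [184. 199.] [228.  92.]
knob [315.5 240.3] [185. 320.] [315.  64.]
pivot [315.9 286.9] [185. 395.] [405.  52.]
[ 0.23557688 -0.56331469 -0.45378132] 0.601072220432985 11.3
```

View pics/w6.png

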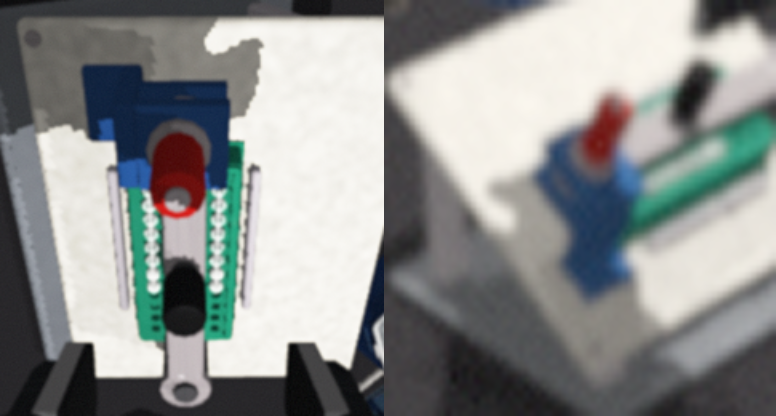

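The final picture shows the collar on the upper ear at (179,150) and the button at (177,198), against a prediction of (184,199). That puts the pin about 2 mm downslope, which is within the hole's slack. The bar runs straight from the pivot through the knob to the yoke, and the fingers are clear.

```bash
python3 -c "
from plant import ctrl
print(ctrl.sign_off())"
```

```text
the job is handed in; nothing more can be done
None
```

The job is handed in at 11.3 s: the keeper bar is closed and pinned, with the collar on the upper ear, the gripper clear, and the bottle and jar never approached; the hand-in printed no verdict.

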